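Tap the tusk wedge of a knock-down plant stand tight

ROBOT

A 6-joint arm with a two-finger parallel gripper is mounted at the origin on the work surface. World frame = base frame: x ahead of the robot, y to its left, z up, the work surface at z = 0. Lengths are in m, angles in rad, forces in N, time in s.
With the tool pointing down it reaches from about 0.275 to 0.825 m from the base axis. Payload 4.9 kg.
Tool frame: the origin (TCP) lies at the centre of the arm's flange, where the gripper is bolted on; the fingertips stand 173 mm ahead of it and the grasp point (between the pads) lies 155 mm ahead of it (grasp_offset is the distance from the TCP to the grasp point, in m); z points along the fingers, y is the line along which they close (so a half turn about z gives the same grasp; the last joint's range is limited). The gripper opens to 85 mm and grips with 20 to 120 N. Pads are 22 mm wide; open, the fingers measure 114 mm over their backs; the gripper's body (76 mm by 85 mm) begins 54 mm behind the grasp point. The pads swing forward as they close: fully open they stand 13 mm farther back than shut.
Start: joints at [1.116, 0.326, -0.193, 1.052, 0, 1.437], TCP at [0.173, 0.522, 0.405] pointing down, gripper open.
Joint ranges: [-2.65, 2.65], [-0.97, 1.79], [-1.3, 1.35], [-1.93, 2.1], [-1.47, 1.37], [-3.14, 3.14]. Speed limits (rad/s): [2.57, 2.57, 3.14, 3.14, 3.14, 3.14].

INTERFACE

Orientations are given as a unit quaternion [w, x, y, z].
In Python, from station import * gives the robot as it stands. Calls block until the motion is done:
- goto(position, orientation): joint-space move of the TCP to a pose.
- move_straight(position, ori=None, v=0.15, guard=None): straight line of the TCP; ori=None keeps the orientation; v is the mean speed in m/s. With guard (N) it stops when the force on the tool has changed by that much, and returns True; else False.
- move_joints(angles): joint-space move.
- open_jaws() and gripper_close(): open the fingers fully, or close them until they stop; the grip force is fixed at half the most.
- sleep(seconds).
- solve_ik(position, orientation): joint angles nearest the present ones, or None.
- capture(name): name is "side" or "top" or "wrist"; returns a dict with "image" (400x640x3 uint8, red, green, blue), "mtx" (3x3 intrinsics, pixels), "k1" (the pictures are not rectified: a ray, as slopes to the right and down, at radius r is drawn at 1 + k1 r^2 times it, then the intrinsics apply), "position" and "orientation" of the camera in the world; the wrist camera has in their place "tool_from_camera" (4x4, takes a point from camera to tool coordinates, whose origin is the TCP and whose axes are the flange's). Camera axes: x right, y up, looking along -z (the intrinsics and any distortion apply to the point x, -y, -z); pixel columns grow to the right and rows downward; lengths in m; the calibration is good to about 2 mm. A picture is of the moment at which its call begins: read the wrist's pose just before it. There is no depth.
A pose or a line that the arm cannot do raises MotionError and nothing moves.
- finish_job(): hands the job in; it is judged then, once.
Readings, each from a call of its own:
- read_time_s(): time.
- read_joints(): joint angles.
- read_joint_vel(): joint speeds.
- read_joint_torque(): joint torques, N m.
- read_eef_pos(): TCP position.
- read_tool_rot(): TCP orientation.
- read_ft_force(): force on the tool from outside, world axes, zero at the start.
- read_ft_torque(): the same for the moment, N m.
- read_opening(): opening from 0.0 (shut) to 1.0 (fully open).
- read_finger_force(): force on a finger pad.
Only numpy, scipy, OpenCV 4.12 (cv2) and the standard library are available. Lean on these libraries where they do the work, as an engineer would, in place of code of your own. Each camera call takes 0.05 s, during which the arm holds its last target. There are 200 camera calls.

TASK

The wooden wedge at the loose end of the plant stand has only been started by hand: take the mallet and drive the wedge down its slot with it until the end board is drawn up and the wedge sits really tight and stays so by itself, without hitting so hard that the wood splits. Work the wedge with the mallet only, never with the fingers, do not strike the stand itself, and leave the plant and the other tools alone. Then put the mallet back down on the bench, clear of the stand.

Things in the scene. Friction and masses are not known exactly. Their poses are not given: they have to be found in the camera images.
- stand: Fixed pale wooden plant stand: shelf 276 x 170 x 20 mm, its top 125 mm above the bench, between two upright end boards. Origin on the bench under the outer face of the loose end board as drawn up, mid-depth; x along the shelf from the loose to the finished end, z up. At the finished end (x 330 mm) a like wedge is already tight and part of the stand: leave it
- end_board: Loose end board, 22 mm thick, 180 deep, 149 high (origin and axes as the stand's when drawn up). It stands up to 1.2 mm out towards -x; some 4 N along x shifts it until it is home against the shelf's shoulder
- slot (a point): Middle of the mouth of the wedge's slot, on top of the shelf's tenon, 125 mm above the bench. The tenon, 56 mm wide and 20 thick, sticks 58 mm out through the loose end board (to x = -58 mm of the stand). Slot 13 mm wide along y; its length along x differs by up to 1.6 mm from stand to stand and cannot be seen
- wedge: Brown wooden wedge upright in the slot, thin end down: 100 mm tall, 13 thick along y, along x 14 mm at the foot, 27 at the top (1 in 7). Origin at the foot, middle of the straight face; axes as the stand's: straight face on the end board (+x), slope to -x. Snug between the slot's sides. It gives way to 2 to 9 N while it slides or shifts the board; once the board is home the force climbs steeply
- wedge_top (a point): Middle of the wedge's flat top (27 x 13 mm), where the mallet lands; 61 to 69 mm above the slot's mouth at first. It must sink 8 to 32 mm, then ends 12 mm or more above the end board's top. Tight: a push or tap of 12 to 15 N through the mallet sinks it less than 1 mm more; above 30 N the wood splits
- mallet: Rubber mallet standing on one striking face with its handle level: black round head 56 mm across and 84 mm tall with upright axis, wooden handle 20 mm wide and 24 mm high, its middle line 42 mm above the face, pointing along -x to 208 mm from the head's axis. Origin: centre of the lower striking face; z up. 0.4 to 0.5 kg, nearly all in the head
- mallet_grip (a point): Point on the handle's middle line, 55 mm from the head's axis (27 mm clear of the head), 42 mm above the lower face: a good place to grip it from above; much farther from the head the handle twists in the fingers under a firm tap
- succulent: Bystander: succulent in a white ceramic pot, 86 mm across and about 100 mm tall, on a grey plastic turntable 220 mm across and 23 mm high. Origin at the middle of the pot's underside
- rake: Bystander: steel hand rake, 245 mm long, 90 mm wide. Origin at the root of its tines, on the bench
- scoop: Bystander: yellow plastic scoop, 210 mm long, 40 mm high. Origin at the back of its pan, on the bench
- pruner: Bystander: closed pruner with green grips, 195 mm long, 18 mm high. Origin at its pivot, on the bench

How it is judged:
By the outcome, as a careful person would: the job done as asked, in the order asked, and still so for the second after the job is handed in, with the robot touching nothing.
It also fails if it takes over 45 s, if anything falls off the work surface, if the arm or the gripper's body presses on something with over 40 N, if the wrist force passes 120 N, or if a joint passes its speed limit or range.

## Working session

There is one attempt and no reset: what is moved stays moved. The work goes in short steps, each a Python script; the robot and the scene stay as the last script left them, time stands still between calls to the robot, and variables do not carry over. Pictures are saved under pics/ and viewed, at most 10 in all, crops included, and the job is handed in when it is done.

```bash
mkdir -p pics; ls
python3 - <<'E'
from station import *
import cv2
for n in ("side","top"):
    c=capture(n); cv2.imwrite(f"pics/{n}0.png",c["image"][:,:,::-1])
    print(n,c["mtx"].tolist(),c["k1"],c["position"],c["orientation"])
print(read_time_s())
E
```

```text
pics
side [[494.9354655438637, 0.0, 319.9852793533425], [0.0, 494.9354655438637, 200.54624871892597], [0.0, 0.0, 1.0]] 0.011819462996505974 [0.40214283 0.84272457 1.02361909] [-0.05983954 -0.02532149  0.39880259  0.91473195]
top [[482.46973337442415, 0.0, 324.2914803538869], [0.0, 482.46973337442415, 192.87301554026502], [0.0, 0.0, 1.0]] -0.07109364184903288 [ 0.28019167 -0.08081283  1.52603023] [ 0.71031931  0.06562298 -0.06173728 -0.69808925]
0.1
```

View pics/top0.png

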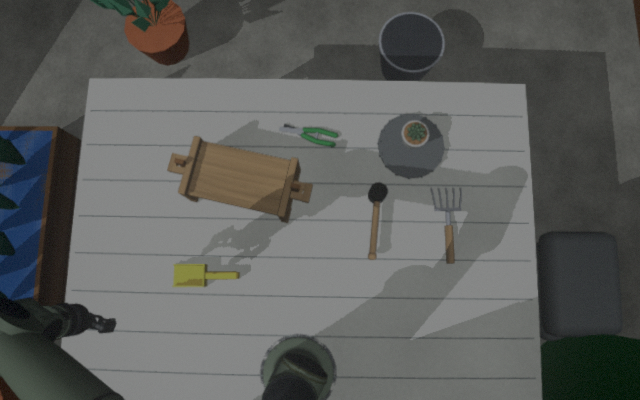

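View pics/side0.png

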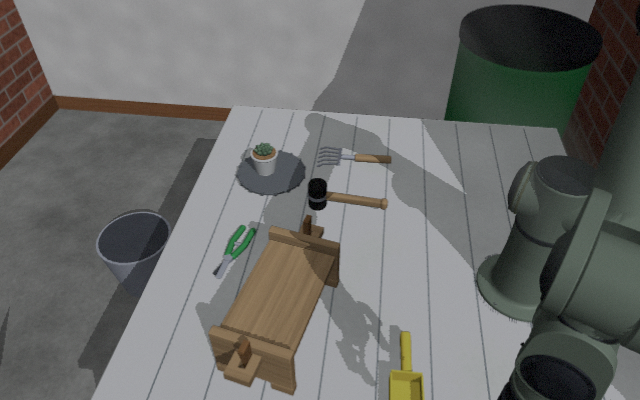

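Run:
```python
import cv2,numpy as np
t=cv2.imread("pics/top0.png");s=cv2.imread("pics/side0.png")
a=cv2.resize(t[120:270,160:400],(800,500),interpolation=cv2.INTER_CUBIC)
cv2.imwrite("pics/tc.png",a)
b=cv2.resize(s[170:400,195:400],(535,600),interpolation=cv2.INTER_CUBIC)
cv2.imwrite("pics/sc.png",b)
```

```text
(no output)
```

View pics/tc.png

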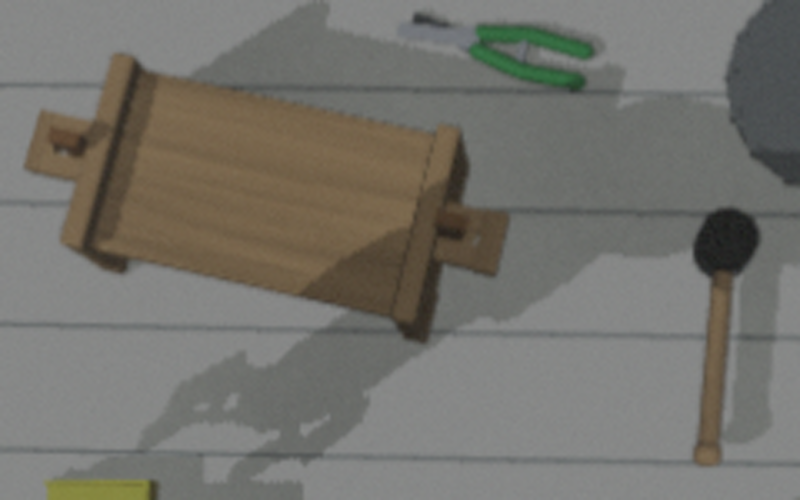

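View pics/sc.png

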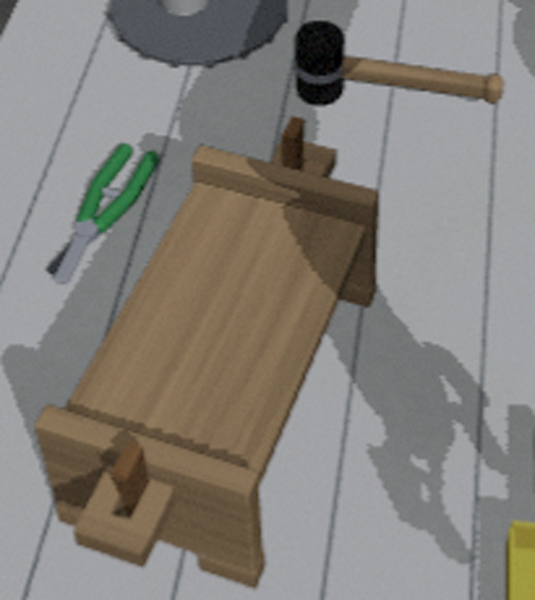

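```bash
cat > h.py <<'E'
import numpy as np, cv2
from scipy.spatial.transform import Rotation as R
from scipy.optimize import least_squares
def rot(q): return R.from_quat([q[1],q[2],q[3],q[0]]).as_matrix()
CAM={"side":([494.9354655438637,319.9852793533425,200.54624871892597],0.011819462996505974,[0.40214283,0.84272457,1.02361909],[-0.05983954,-0.02532149,0.39880259,0.91473195]),
"top":([482.46973337442415,324.2914803538869,192.87301554026502],-0.07109364184903288,[0.28019167,-0.08081283,1.52603023],[0.71031931,0.06562298,-0.06173728,-0.69808925])}
def proj(n,P):
    k,k1,p,q=CAM[n]; c=(np.atleast_2d(P)-p)@rot(q)
    s=np.c_[c[:,0],-c[:,1]]/-c[:,2:]; s*=1+k1*(s**2).sum(1,keepdims=True)
    return s*k[0]+k[1:]
def at_z(n,uv,z):
    f=lambda x:(proj(n,[x[0],x[1],z])[0]-uv)
    x=least_squares(f,[.4,-.1]).x; return np.r_[x,z]
def tri(a,b): # top px, side px
    r=least_squares(lambda x:np.r_[proj("top",x)[0]-a,proj("side",x)[0]-b],[.4,-.1,.1]); return r.x,r.fun
E
python3 - <<'E'
from h import *
T=lambda x,y:np.array([160+x*.3,120+y*.3]); S=lambda x,y:np.array([195+x*.3832,170+y*.3833])
for n,a,b in (("R wedge top",(450,215),(294,121)),("L wedge top",(68,135),(130,447)),
 ("mallet head top",(727,228),(319,35)),("mallet end",(708,452),(494,87)),
 ("Rboard top outer",(462,128),(197,148)),("Rboard bot outer",(413,320),(377,190)),
 ("Lboard top outer",(117,53),(40,412)),("Lb bot outer",(63,243),(257,478)),("R tenon bot",(497,274),(333,160)),("L tenon end top",(40,111),(78,530))):
    x,f=tri(T(*a),S(*b)); print(n,x.round(4),f.round(1))
for n,p,z in (("ptrivet",(727,228),.084),("mend",(708,452),.042)): print(n,at_z("top",T(*p),z))
E
```

```text
R wedge top [0.5422 0.0119 0.1907] [-0.1  1.4 -1.2 -0.3]
L wedge top [0.6131 0.3492 0.1723] [-0.   0.8 -0.5 -0.1]
mallet head top [ 0.5544 -0.2339  0.083 ] [-0.1  1.8 -1.6 -0.4]
mallet end [ 0.3547 -0.2206  0.0399] [-0.1  1.2 -1.1 -0.2]
Rboard top outer [0.6351 0.0072 0.1369] [-0.   0.3 -0.3 -0.1]
Rboard bot outer [0.4599 0.0447 0.144 ] [-0.1  0.8 -0.7 -0.1]
Lboard top outer [0.6944 0.3168 0.1523] [ 0.   0.7 -0.5 -0.1]
Lb bot outer [0.5186 0.3521 0.155 ] [-0.1  1.4 -0.9 -0.2]
R tenon bot [ 0.5088 -0.0257  0.1036] [-0.   0.5 -0.4 -0.1]
L tenon end top [0.6473 0.3927 0.1217] [-0.   0.9 -0.6 -0.2]
ptrivet [ 0.55968306 -0.23407026  0.084     ]
mend [ 0.35821143 -0.2207969   0.042     ]
```

```bash
cat >> h.py <<'E'
def down(yaw): # tool z down, tool x at angle yaw in world
    x=np.array([np.cos(yaw),np.sin(yaw),0]); z=np.array([0,0,-1.]); y=np.cross(z,x)
    q=R.from_matrix(np.c_[x,y,z]).as_quat(); return [q[3],q[0],q[1],q[2]]
E
python3 - <<'E'
from station import *
from h import *
print(read_tool_rot(),read_joints())
d=np.array([-.9978,.066,0]); g=np.array([.557,-.234,0])+.055*d
ya=np.arctan2(d[1],d[0]); P=[g[0],g[1],.35]
for y in (ya,ya+np.pi): print(y,solve_ik(P,down(y)))
y=min((ya,ya+np.pi),key=lambda y:abs(solve_ik(P,down(y))[5]))
goto(P,down(y)); print(y,read_eef_pos(),read_time_s())
p=read_eef_pos();q=read_tool_rot();c=capture("wrist")
np.savez("w1.npz",p=p,q=q,K=c["mtx"],k1=c["k1"],T=c["tool_from_camera"])
cv2.imwrite("pics/w1.png",c["image"][:,:,::-1]); print(c["mtx"],c["k1"],c["tool_from_camera"])
E
```

```text
[-2.28325146e-04  1.59690412e-01  9.87166852e-01 -7.25832335e-04] [ 1.11580768e+00  3.26859386e-01 -1.93476290e-01  1.05198237e+00
  1.54582934e-05  1.43656183e+00]
3.0755433482786834 [-0.56376588  0.37288406 -0.27122262  0.92668965  0.         -0.49771658]
6.217136001868477 [-0.56376588  0.37288406 -0.27122262  0.92668965  0.          2.64387608]
3.0755433482786834 [ 0.50238316 -0.22971538  0.35006798] 2.9917
[[288.33303221   0.         319.20939571]
 [  0.         288.33303221 198.45601578]
 [  0.           0.           1.        ]] -0.05035305559890244 [[-8.00319951e-04  9.59242411e-01  2.82583361e-01  7.23450837e-02]
 [ 9.99999420e-01  5.64151973e-04  9.17113403e-04 -1.24426103e-03]
 [ 7.20314110e-04  2.82583932e-01 -9.59242307e-01  3.06135246e-02]
 [ 0.00000000e+00  0.00000000e+00  0.00000000e+00  1.00000000e+00]]
```

View pics/w1.png

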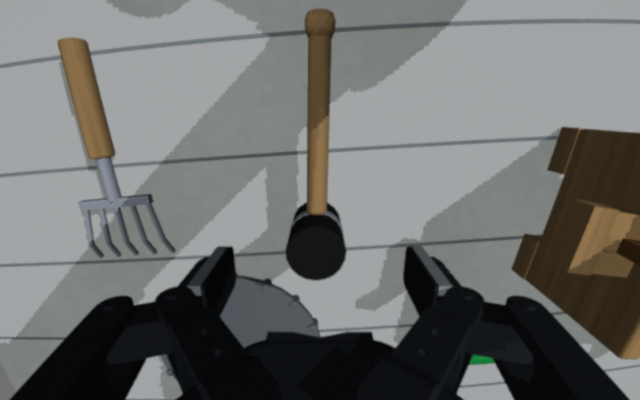

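```bash
cat > g.py <<'E'
from station import *
from h import *
w=np.load("w1.npz")
def wpt(uv,z):
    s=cv2.undistortPoints(np.array([[uv]],float),w["K"],np.array([float(w["k1"]),0,0,0,0]))[0,0]
    T=w["T"]; Rw=rot(w["q"]); o=Rw@T[:3,3]+w["p"]; d=Rw@T[:3,:3]@np.array([s[0],-s[1],-1])
    return o+d*(z-o[2])/d[2]
hc=wpt((316,248.5),.084); e=wpt((319.5,24),.044); n=wpt((318,205),.054)
print(hc,e,n,np.linalg.norm(hc-e))
d=(e-hc)[:2]; d/=np.linalg.norm(d); g=hc[:2]+.055*d; y=np.arctan2(d[1],d[0]); print(g,y)
if __name__=="__main__":
    assert abs(np.linalg.norm((hc-e)[:2])-.205)<.012
    q=down(y); goto([*g,.27],q); move_straight([*g,.199],v=.12,guard=6)
    gripper_close(); print(read_opening(),read_finger_force(),read_eef_pos(),read_ft_force())
    move_straight([*g,.24],v=.1)
    sleep(.2); print(read_opening(),read_eef_pos(),read_ft_force(),read_ft_torque(),read_time_s())
    c=capture("side"); cv2.imwrite("pics/s2.png",cv2.resize(c["image"][100:300,200:440,::-1],None,fx=3,fy=3))
    np.save("gr.npy",[*d,y])
E
python3 g.py
```

```text
[ 0.54595014 -0.23690751  0.084     ] [ 0.35520956 -0.2212412   0.044     ] [ 0.51467895 -0.23314816  0.054     ] 0.1955182952783074
[ 0.49113473 -0.23240529] 3.059642473348857Traceback (most recent call last):
  File "g.py", line 12, in <module>
    assert abs(np.linalg.norm((hc-e)[:2])-.205)<.012
           ^^^^^^^^^^^^^^^^^^^^^^^^^^^^^^^^^^^^^^^^^
AssertionError
```

```bash
sed -i 's/^hc=.*/hc=np.array([.554,-.2355,.084]); e=np.array([.355,-.221,.044])/; s/^print(hc,e,n.*$//' g.py; python3 g.py
```

```text
[ 0.49914542 -0.23150306] 3.0688568734037225
0.21698653737481552 59.78666424751282 [ 0.49921943 -0.23168602  0.19935136] [-0.91446818 -0.04320696  3.41991744]
0.22632617289510298 [ 0.49872631 -0.23122962  0.2390951 ] [-0.65858484  0.11505888 -4.86213208] [0.02298669 0.14883408 0.06259569] 5.575
```

View pics/s2.png

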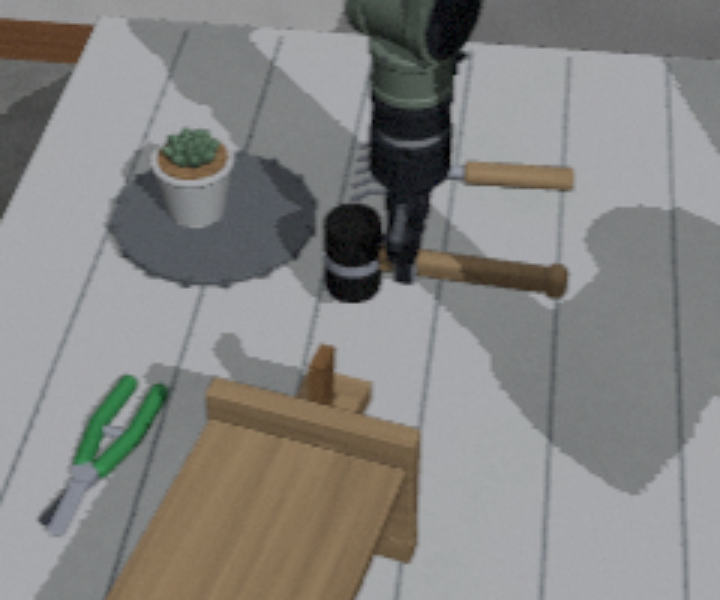

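Run:
```python
from station import *
from h import *
dx,dy,y=np.load("gr.npy"); q=down(y)
x0=.5435+.055*dx; y0=.0125+.055*dy
p=read_eef_pos(); move_straight([p[0],p[1],.44],v=.2)
goto([x0,y0,.44],q); move_straight([x0,y0,.405],v=.1)
sleep(.3); print(read_eef_pos(),read_ft_force(),read_time_s())
print(move_straight([x0,y0,.375],v=.02,guard=2.5))
print(read_eef_pos(),read_ft_force(),read_time_s())
np.save("xy.npy",[x0,y0])
c=capture("side"); a=c["image"][150:300,230:400,::-1]; b=capture("top")["image"][120:240,240:400,::-1]
cv2.imwrite("pics/s3.png",np.hstack([cv2.resize(a,(450,400)),cv2.resize(b,(350,262))[:262] if 0 else cv2.copyMakeBorder(cv2.resize(b,(350,262)),0,138,0,0,0)]))
```

```text
[0.48884555 0.01646334 0.40557585] [ 0.39456619  0.57590163 -4.52161589] 8.55
True
[0.48837299 0.01654507 0.38284321] [ 1.1935407   0.59723506 -0.62918798] 9.5667
```

View pics/s3.png

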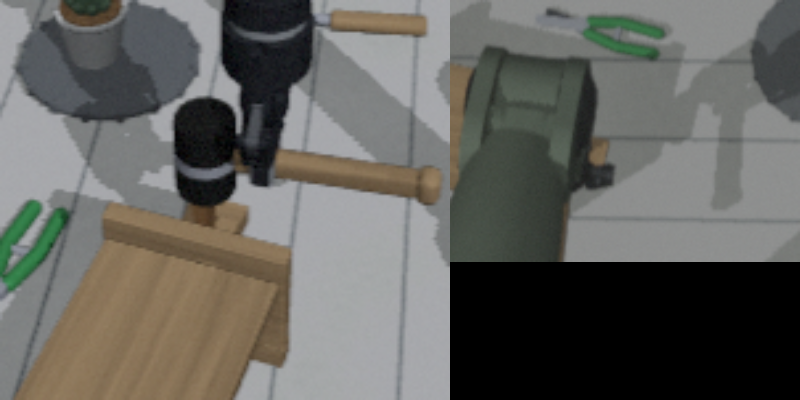

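Run:
```python
from station import *
from h import *
x0,y0=np.load("xy.npy")
for i in range(5):
    z=read_eef_pos()[2]
    f=read_ft_force()[2]+4.52
    G=14-f
    if G<2: break
    h=move_straight([x0,y0,max(z-.01,.352)],v=.012,guard=G)
    print(i,h,read_eef_pos(),read_ft_force(),read_time_s())
    if h: break
sleep(.3);print(read_eef_pos(),read_ft_force(),read_ft_torque(),read_time_s())
```

```text
0 False [0.488886   0.01702469 0.37336776] [0.17315507 3.67812283 5.63334988] 10.6083
1 True [0.48904058 0.01735811 0.37110484] [-0.44564848  0.49896789  1.9863631 ] 11.0083
[0.48908359 0.01735143 0.37109022] [0.41216246 2.20617896 3.86774853] [ 0.29648943 -0.1579619   0.08170735] 11.3083
```

Run:
```python
from station import *
from h import *
x0,y0=np.load("xy.npy")
for F in (14,17,20,20):
    for k in range(4):
        z=read_eef_pos()[2]; f=read_ft_force()[2]+4.52; G=F-f
        if G<1.5 or z<.354: break
        h=move_straight([x0,y0,z-.004],v=.008,guard=G)
        print(F,round(G,1),h,read_eef_pos().round(5),read_ft_force().round(2),read_time_s())
        if h: break
```

```text
14 5.6 True [0.48917 0.01728 0.3706 ] [-0.54 -0.03  3.71] 11.6083
17 8.8 True [0.48917 0.01709 0.37022] [-0.92  0.53  5.36] 11.925
20 10.1 True [0.48908 0.01698 0.36997] [-1.23 -0.22  4.61] 12.2333
20 10.9 True [0.489   0.01687 0.36976] [-0.69 -0.18  4.17] 12.5417
```

Run:
```python
from station import *
from h import *
x0,y0=np.load("xy.npy")
for F in (20,21,15):
    move_straight([x0,y0,.377],v=.03); sleep(.3); b=read_ft_force()[2]
    move_straight([x0,y0,.365],v=.012,guard=2.5); zc=read_eef_pos()[2]; f=read_ft_force()[2]-b
    h=move_straight([x0,y0,.362],v=.012,guard=F-f); ze=read_eef_pos()[2]
    print(F,round(b,2),round(f,2),h,round(zc*1e3,2),round(ze*1e3,2),read_ft_force().round(2),read_time_s())
```

```text
20 -4.19 9.14 True 369.82 369.54 [-1.48  0.03  5.05] 14.15
21 -4.91 9.19 True 369.64 369.21 [-1.84 -0.38  5.75] 15.8083
15 -4.47 7.86 True 369.37 369.22 [-1.59  0.69  4.94] 17.4333
```

Run:
```python
from station import *
from h import *
x0,y0=np.load("xy.npy")
b=-4.5; z=.3692
def F(): 
    v=[]
    for _ in range(6): v.append(read_ft_force()[2]-b); sleep(.02)
    return np.mean(v),np.max(v)
for i in range(14):
    z-=.0003; move_straight([x0,y0,z],v=.01,guard=13); f=F()
    print(round(z*1e3,2),read_eef_pos()[2].round(5),np.round(f,1),read_time_s())
    if f[0]>16 or f[1]>20: break
```

```text
368.9 0.36926 [ 9.9 10.5] 17.7833
368.6 0.36918 [11.7 12.4] 18.1333
368.3 0.3691 [13.6 14.8] 18.4833
368.0 0.36903 [15.3 15.8] 18.8333
367.7 0.36897 [17.  17.7] 19.1833
```

Run:
```python
from station import *
from h import *
x0,y0=np.load("xy.npy"); y=np.load("gr.npy")[2]; q=down(y)
move_straight([x0,y0,.44],v=.12); goto([.4991,-.2315,.3],q)
move_straight([.4991,-.2315,.215],v=.12); sleep(.2)
print(move_straight([.4991,-.2315,.196],v=.02,guard=2.5),read_eef_pos(),read_ft_force())
sleep(.2); open_jaws(); sleep(.2)
move_straight([.4991,-.2315,.32],v=.12); goto([.35,-.25,.40],q); sleep(.3)
print(read_opening(),read_ft_force(),read_time_s())
c=capture("side"); a=c["image"][130:400,190:430,::-1]
cv2.imwrite("pics/s4.png",cv2.resize(a,(533,600),interpolation=cv2.INTER_CUBIC))
```

```text
True [ 0.49890841 -0.2314333   0.19892844] [-1.17250326 -0.15077974  2.96062532]
1.004346565342691 [0.24098422 0.02940123 0.35957598] 26.0833
```

View pics/s4.png

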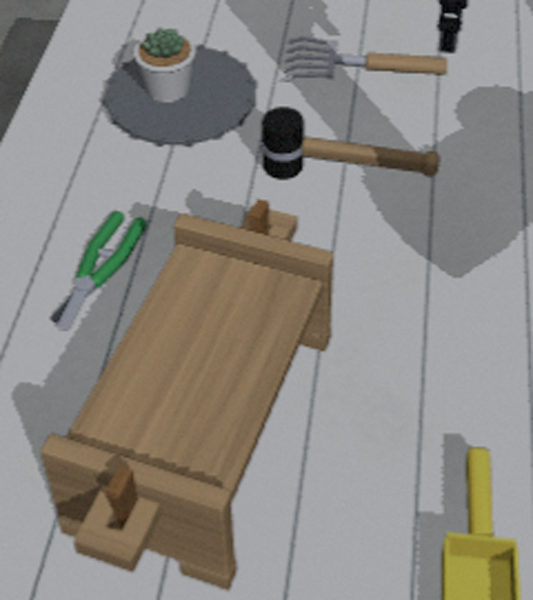

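The picture shows the loose-end wedge sunk to a short stub at about (259,215). The mallet is standing on the bench at (283,145), clear of the stand, and the other things have not moved.

```bash
python3 -c "
from station import *
print(finish_job())"
```

```text
the job is handed in; nothing more can be done
None
```

The wedge is driven about 14 mm down and tight: a steady push of about 17 N through the mallet moved it only about 0.3 mm. The mallet is back on the bench clear of the stand, and the job was handed in at about 26 s with no verdict returned.

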